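# Find the jar the lid screws onto

### The job

Two jars lean in the wooden holder and only one of them has the thread that the loose metal lid fits. Try the lid on the jars, screwing it clockwise, until it threads fully home on one; leave it there screwed down and let go, without knocking over or pushing about the spice jar and the clay cup.

Things in the scene. Friction and masses are not known exactly. Their poses are not given: they have to be found in the camera images.
- lid_centre (a point): centre (half-way up) of the loose aluminium screw lid, standing open side down on the table: 60 mm wide, 25 mm high, about 60 g, knurled skirt, closed flat top 3 mm thick; inside 55 mm wide with six small studs 3 mm above the lower edge, 44 mm across. Its z axis runs up through its closed top
- lid: the same lid, at its lower edge's centre. On the jar that fits it first rests 2 to 8 mm above home, as its turn happens to be; pressed lightly (5 to 10 N) and turned clockwise seen from above its top, it sinks 0.09 mm a degree and is home within 90 degrees; 10 to 15 more tighten it. On the other jar it stays about 8 mm above home however it is turned, and lifts straight off
- mouth_left (a point): centre of the top rim of the left jar. z axis: the jar's axis, out of the mouth, leaning 30 degrees from vertical to the holder's front; y axis: level, along the row to the left. White jar, clamped, cannot move or turn: neck 40 mm wide (50 mm over the thread ridges), sloping shoulder from 28 mm below the rim, body 66 mm wide. Lid home: lid's centre 9.5 mm below this rim centre along the axis
- mouth_right (a point): centre of the top rim of the right jar, 130 mm from the left one; axes and sizes the same. The jars differ only in the ridges on their necks: coarse slanting ridges on the one that fits, fine level rings on the other; which is which changes from start to start
- holder: fixed wooden holder with the two leaning jars: base board 175 x 280 mm, origin at its underside; its x axis points from its front (the side the mouths lean to) to its back, z up; the mouths are about 142 mm above the table, 26 mm in front of the origin, 65 mm to either side
- spice_jar_mid (a point): centre of a loose upright spice jar, 41 mm wide, 105 mm high: leave it
- cup_mid (a point): middle of a loose brown clay cup with a handle, about 68 x 100 mm, 78 mm high: leave it
Mind the look-alikes: they are no part of the job. Of the things that look like the lid, the smallest one is meant.

How it is judged:
At the end, for the whole second after the job is handed in: The lid is screwed fully home on either jar and at rest: its centre is 8.3 to 11.5 mm below the centre of that jar's rim, measured along the jar's axis (9.5 mm when the top lies on the rim), within 3 mm of the axis each way and square to it within 4 degrees (((z of lid_centre in the frame of mouth_left between -0.0115 and -0.0083 m and x of lid_centre in the frame of mouth_left between -0.003 and 0.003 m and y of lid_centre in the frame of mouth_left between -0.003 and 0.003 m and angle between the z axis of lid_centre and the z axis of mouth_left, either way round below 0.07 rad) or (z of lid_centre in the frame of mouth_right between -0.0115 and -0.0083 m and x of lid_centre in the frame of mouth_right between -0.003 and 0.003 m and y of lid_centre in the frame of mouth_right between -0.003 and 0.003 m and angle between the z axis of lid_centre and the z axis of mouth_right, either way round below 0.07 rad)) and linear speed of lid below 0.01 m/s); the robot touches nothing.
It fails at once if the spice jar is pushed more than 30 mm or knocked over (distance of spice_jar_mid from where it was at the start of the episode above 0.03 m or angle between spice_jar_mid's own z axis and vertical above 0.5 rad).
It fails at once if the clay cup is pushed more than 30 mm or knocked over (distance of cup_mid from where it was at the start of the episode above 0.03 m or angle between cup_mid's own z axis and vertical above 0.5 rad).
It also fails if it takes over 67 s, if anything falls off the work surface, if the arm or the gripper's body presses on something with over 40 N, if the wrist force passes 120 N, or if a joint passes its speed limit or range.

### The arm

A 6-joint arm with a two-finger parallel gripper is mounted at the origin on a cart in front of the work surface, level with it; the furniture and walls round the work are solid. World frame = base frame: x ahead of the robot, y to its left, z up, the work surface at z = 0. Lengths are in m, angles in rad, forces in N, time in s.
With the tool pointing down it reaches from about 0.25 to 0.775 m from the base axis. Payload 4 kg.
Tool frame: the origin (TCP) lies midway between the tips of the shut fingers; the grasp point (between the pads) lies 19 mm behind it; z points along the fingers, y is the line along which they close (so a half turn about z gives the same grasp; the last joint's range is limited). The gripper opens to 85 mm and grips with 20 to 120 N. Pads are 22 mm wide; open, the fingers measure 114 mm over their backs; the gripper's body (76 mm by 85 mm) begins 54 mm behind the grasp point. The pads swing forward as they close: fully open they stand 13 mm farther back than shut.
Start: joints at [-0.103, 0.087, 1.371, -0, 1.684, -0.103], TCP at [0.55, -0, 0.231] pointing down, gripper open.
Joint ranges: [-3.1, 3.1], [-0.76, 2.03], [0.27, 2.55], [-1.08, 4.22], [0.17, 2.65], [-2.57, 2.57]. Speed limits (rad/s): [2.79, 2.79, 3.14, 3.14, 3.14, 3.14].

### API

Orientations are given as [roll, pitch, yaw] about the fixed x, y, z axes, in that order (R = Rz(yaw) Ry(pitch) Rx(roll)).
In Python, from cell import state, snapshot, job_done, boxes_of, outline_of, mark_of gives the robot as it stands.
- The arm moves only by the tool step_arm, never from a script. Its argument "targets" is one flat list of numbers, 7 for each row, row after row: the shift along the tool's x, y, z scaled (see below), then the turn, a rotation vector about the tool's x, y, z scaled (see below), then the finger opening in mm, from 0 to 85.4. A call has 1 to 8 rows; each row is the pose to reach, as a shift and turn from the pose commanded when the call began, along the tool's axes at that moment, turning the shorter way round; what a row does not reach only later rows make up. The controller multiplies each number of a shift by 400 mm and each number of a turn by pi rad. A row lasts 1/12 s, in which the tool goes at most 41.7 mm and 7.16 degrees, less where a joint would pass 70% of its speed; a pose out of reach is approached as far as the arm can. A call with a number of a shift or a turn outside -1 to 1 is refused whole. A call with a gripper value outside its range is refused whole. The fingers move at their own pace and stop on an object; "newtons" is the grip in N (left out, the last holds). Time passes only in rows, so rows that repeat a pose let the fingers close. It gives the time, the measured TCP pose, the force, the opening and the grip force at its end, in the units of the state.
- state(): the state, without advancing time (a new reading comes with each control period).
- snapshot(name): name is "scene" or "side" or "wrist"; returns a dict with "frame" (400x640x3 uint8, red, green, blue), "mtx" (3x3 intrinsics, pixels), "pose" (4x4, takes a point from camera to world coordinates); the wrist camera has in their place "tool_from_camera" (4x4, takes a point from camera to tool coordinates, whose origin is the TCP and whose axes are the flange's). Camera axes: x right, y up, looking along -z (the intrinsics and any distortion apply to the point x, -y, -z); pixel columns grow to the right and rows downward; lengths in m; the calibration is good to about 2 mm. A picture is of the moment at which its call begins: read the wrist's pose just before it. There is no depth.
- job_done(): hands the job in; it is judged then, once.
Trained networks look in a picture, given as the dict that the camera call returned (one of the last four; its "shot" number tells which), for a name from the list of things; names that differ only in an ending like _2 or _b are one class to them, and where a whole thing is asked for, a point or a joint stands for the part that bears it (a point fixed in the world has none). Each returns a list of dicts, best first, with "conf" (0 to 1); they miss things now and then, are a little off and sometimes report something else, mostly with a low value. They report only what shows in the picture. A call takes as long as a camera call. They do not tell look-alikes from the thing itself.
- boxes_of(label, picture): "xy" ([column, row] in pixels, amid what is visible of it).
- outline_of(label, picture): "pixels" (400x640 bool, what is visible of it) and "xy" ([column, row] in pixels, amid what is visible of it).
- mark_of(label, picture): "xy" ([column, row] in pixels: a listed point, or the origin of a listed thing).
The state is a dict: "t": time; "joint_positions": joint angles; "dq": joint speeds; "joint_torque": joint torques, N m; "tool_pos": TCP position; "tcp_rot": TCP orientation; "force": force on the tool from outside, world axes, zero at the start; "torque": the same for the moment, N m; "finger_gap": opening from 0.0 (shut) to 1.0 (fully open); "finger_force": force on a finger pad.
Only numpy, scipy, OpenCV 4.12 (cv2) and the standard library are available. Lean on these libraries where they do the work, as an engineer would, in place of code of your own. Each camera call takes 0.05 s, during which the arm holds its last target. There are 200 camera calls.

## Working session

There is one attempt and no reset: what is moved stays moved. The work goes in short steps, Python scripts to look and compute and a tool call to move; the robot and the scene stay as the last step left them, time stands still between calls to the robot, and variables do not carry over. Pictures are saved under pics/ and viewed, at most 10 in all, crops included, and the job is handed in when it is done.

Besides the shell and the picture viewer there is one more tool, called after ">>>" as name(argument=value, ...), one argument or row to a line, values as JSON. step_arm: Moves the arm, as the interface text tells. Shifts and turns lie within -1 to 1; 1 stands for 400 mm of shift or pi rad of turn. Its arguments: {"type":"object","properties":{"targets":{"type":"array","items":{"type":"number"}},"newtons":{"type":"number"}},"required":["targets"]}

```bash
mkdir -p pics; ls; cat > h.py <<'E'
import numpy as np, cv2
from cell import *
from scipy.spatial.transform import Rotation as R
def ray(s,px,T=None):
    K=s['mtx']; T=s['pose'] if T is None else T
    d=np.linalg.inv(K)@np.array([px[0],px[1],1.]); d=np.array([d[0],-d[1],-d[2]])
    d=T[:3,:3]@d; return T[:3,3],d/np.linalg.norm(d)
def onz(s,px,z,T=None):
    o,d=ray(s,px,T); return o+d*(z-o[2])/d[2]
def proj(s,p,T=None):
    T=s['pose'] if T is None else T
    c=T[:3,:3].T@(np.asarray(p)-T[:3,3]); c=np.array([c[0],-c[1],-c[2]]); u=s['mtx']@c; return u[:2]/u[2]
def tri(rays):
    A=sum(np.eye(3)-np.outer(d,d) for o,d in rays); b=sum((np.eye(3)-np.outer(d,d))@o for o,d in rays)
    return np.linalg.solve(A,b)
def toolT(st=None):
    st=st or state(); T=np.eye(4); T[:3,:3]=R.from_euler('xyz',st['tcp_rot']).as_matrix(); T[:3,3]=st['tool_pos']; return T
E
python3 - <<'E'
from h import *
np.set_printoptions(precision=4,suppress=True)
print(state())
ims=[]
for n in ['scene','side']:
    s=snapshot(n); im=s['frame'][:,:,::-1].copy(); cv2.imwrite(f'pics/{n}0.png',im)
    print(n,s['pose'][:3,3])
    for l in ['lid_centre','mouth_left','mouth_right','spice_jar_mid','cup_mid','holder']:
        try: print(l,[(np.round(d['xy'],1),round(d['conf'],2)) for d in mark_of(l,s)][:4])
        except Exception as e: print(l,e)
    for l in ['lid']:
        print(l,[(np.round(d['xy'],1),round(d['conf'],2),d['pixels'].sum(),onz(s,d['xy'],.0125)) for d in outline_of(l,s)])
E
```

```text
pics
{'t': 0.0, 'joint_positions': array([-0.1031,  0.088 ,  1.3723,  0.    ,  1.6836, -0.1031]), 'dq': array([-0.0015,  0.0008,  0.0021, -0.    ,  0.0012, -0.0013]), 'joint_torque': array([  0.0005, -35.1862, -31.3276,   0.    ,   0.0107,   0.    ]), 'tool_pos': array([0.5495, 0.0001, 0.2301]), 'tcp_rot': array([-3.1393, -0.0002,  1.5708]), 'force': array([ 0.0722, -0.2887, -0.1529]), 'torque': array([-0.0188,  0.0235,  0.0012]), 'finger_force': 0.0, 'finger_gap': 0.9992506572376456}
scene [ 0.1728 -0.7018  0.5744]
lid_centre [(array([288.6, 254.7]), 0.66), (array([331.4, 290.3]), 0.63), (array([269.4, 299.3]), 0.61)]
mouth_left []
mouth_right []
spice_jar_mid [(array([390.6, 228.2]), 0.81)]
cup_mid [(array([424.2, 258.7]), 0.78), (array([326.4, 296.3]), 0.33)]
holder [(array([304. , 187.2]), 0.84)]
lid [(array([326.9, 291.4]), 0.94, np.int64(809), array([ 0.4464, -0.2733,  0.0125])), (array([287. , 258.9]), 0.8, np.int64(1188), array([ 0.4191, -0.1491,  0.0125])), (array([269.3, 295.7]), 0.63, np.int64(1655), array([ 0.3419, -0.2262,  0.0125]))]
side [ 1.2793 -1.045   0.6659]
lid_centre [(array([247.8, 244.2]), 0.86), (array([229.3, 225.2]), 0.61), (array([275.4, 222.6]), 0.59)]
mouth_left []
mouth_right []
spice_jar_mid [(array([324. , 248.9]), 0.64)]
cup_mid [(array([289.3, 273.8]), 0.74)]
holder [(array([371.9, 213.9]), 0.89)]
lid [(array([243.9, 244.7]), 0.95, np.int64(368), array([ 0.4471, -0.2715,  0.0125])), (array([226.4, 224.6]), 0.68, np.int64(677), array([ 0.3284, -0.2231,  0.0125])), (array([273.8, 220.6]), 0.6, np.int64(654), array([ 0.4157, -0.1214,  0.0125]))]
```

View pics/scene0.png

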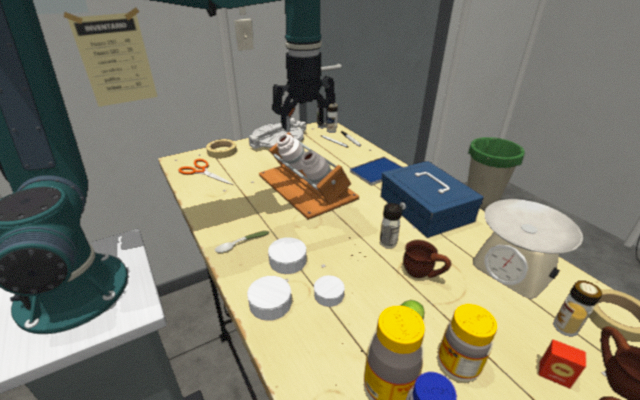

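View pics/side0.png

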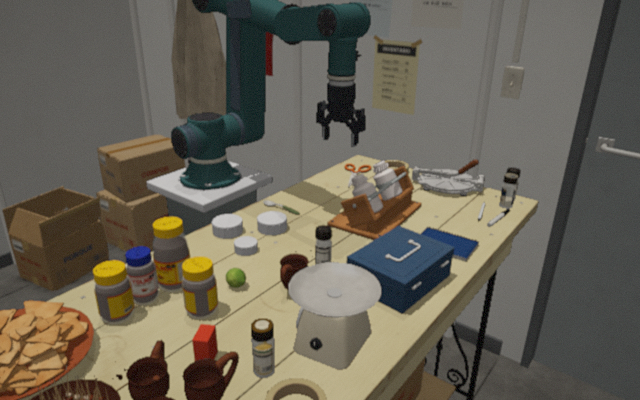

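The scene view shows three white lids; the smallest is at about (329,290), with the holder at (305,187), the spice jar at (390,228) and the cup at (424,258). In the side view the small lid is at (246,244), the holder at (372,213), and the jars lean towards the robot.

```bash
python3 - <<'E'
from h import *
np.set_printoptions(precision=4,suppress=True)
a=snapshot('scene'); b=snapshot('side')
pts={'lid_c':([331.4,290.3],[247.8,244.2]),'spice':([390.6,228.2],[324,248.9]),'cup':([424.2,258.7],[289.3,273.8]),'holder':([304,187.2],[371.9,213.9])}
for k,(p,q) in pts.items(): 
    P=tri([ray(a,p),ray(b,q)]); print(k,P,proj(a,P)-p,proj(b,P)-q)
print(onz(a,[304,187.2],0),onz(b,[371.9,213.9],0))
st=state(); w=snapshot('wrist'); cv2.imwrite('pics/w0.png',w['frame'][:,:,::-1])
T=toolT(st)@w['tool_from_camera']; print(T, w['mtx'], w['tool_from_camera'])
for l in ['holder','mouth_left','mouth_right']: print(l,[(d['xy'],d['conf']) for d in mark_of(l,w)])
E
```

```text
lid_c [ 0.4573 -0.2711  0.0137] [-0.4604 -2.0894] [-1.0046  1.2836]
spice [ 0.6584 -0.2068  0.0463] [-0.1913 -0.8331] [-0.4185  0.6889]
cup [ 0.6533 -0.3249  0.0399] [0.6649 2.2735] [ 1.2419 -1.7396]
holder [0.6023 0.1094 0.0026] [-0.0057 -0.0303] [-0.0125  0.0273]
[0.6042 0.113  0.    ] [0.5996 0.1141 0.    ]
[[ 1.      0.0002  0.0008  0.5501]
 [-0.0004  0.9527  0.3039  0.0784]
 [-0.0007 -0.3039  0.9527  0.3738]
 [ 0.      0.      0.      1.    ]] [[288.2407   0.     321.7918]
 [  0.     288.2407 197.8512]
 [  0.       0.       1.    ]] [[-0.0005  0.9527  0.3039  0.0784]
 [ 1.      0.0002  0.001   0.    ]
 [ 0.0009  0.3039 -0.9527 -0.1425]
 [ 0.      0.      0.      1.    ]]
holder [([263.0, 339.5], 0.72), ([364.7, 73.1], 0.69)]
mouth_left []
mouth_right []
```

View pics/w0.png

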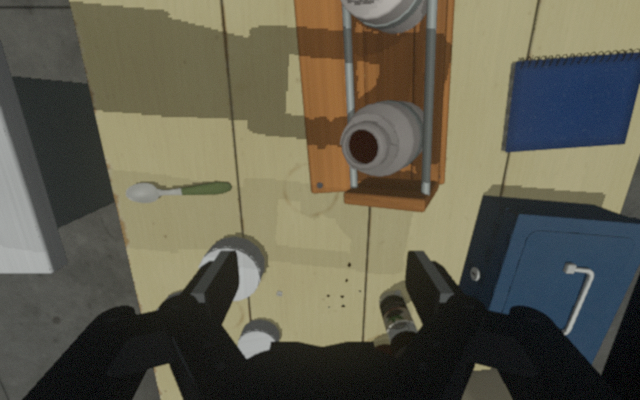

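The wrist view shows the right jar's dark mouth at about (364,143), the left jar partly cut off at (385,10), and two rails plus an end board. I'll move the wrist camera behind and above the necks to see the ridges and locate the mouths.

>>> step_arm(
  targets=[0.25,0.375,0,0,0,0,85,0.25,0.375,0,0,0,0,85,0.25,0.375,0,0,0,0,85,0.25,0.375,0,0,0,0,85,0.25,0.375,0,0,0,0,85,0.25,0.375,0,0,0,0,85,0.25,0.375,0,0,0,0,85],
)

```text
t: 1.68
tool_pos: [0.7, 0.1003, 0.23]
tcp_rot: [-3.139, 0.001, 1.572]
force: [1.1, -0.4, 0.3]
finger_gap: 0.999
finger_force: 0.0
```

```bash
python3 - <<'E'
from h import *
np.set_printoptions(precision=4,suppress=True)
st=state(); w=snapshot('wrist'); T=toolT(st)@w['tool_from_camera']
print(st['t'],st['tool_pos'],st['joint_positions'],T[:3,3])
for l in ['holder','mouth_left','mouth_right']: print(l,[(d['xy'],d['conf']) for d in mark_of(l,w)])
np.savez('w1.npz',T=T,mtx=w['mtx'],im=w['frame'])
cv2.imwrite('pics/w1.png',cv2.resize(w['frame'][:,:,::-1],(800,500),interpolation=cv2.INTER_CUBIC))
E
```

```text
1.6833 [0.7    0.1003 0.23  ] [ 0.0624  0.4512  0.9244 -0.0005  1.7682  0.0615] [0.7003 0.1788 0.3724]
holder [([243.8, 156.6], 0.62)]
mouth_left []
mouth_right []
```

View pics/w1.png

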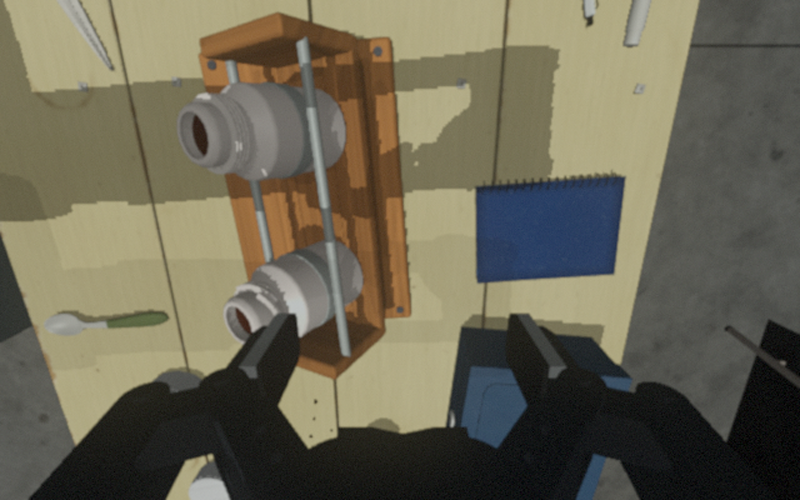

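The left mouth is at about (159,110) native pixels and the right at (193,254). Next I zoom on the necks.

```bash
python3 - <<'E'
import numpy as np,cv2
im=np.load('w1.npz')['im'][:,:,::-1]
a=im[60:150,130:230];b=im[200:290,170:270]
c=np.hstack([cv2.resize(x,None,fx=4,fy=4,interpolation=cv2.INTER_CUBIC) for x in (a,b)])
cv2.imwrite('pics/neck.png',cv2.convertScaleAbs(c,alpha=1.1))
E
```

```text
(no output)
```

View pics/neck.png

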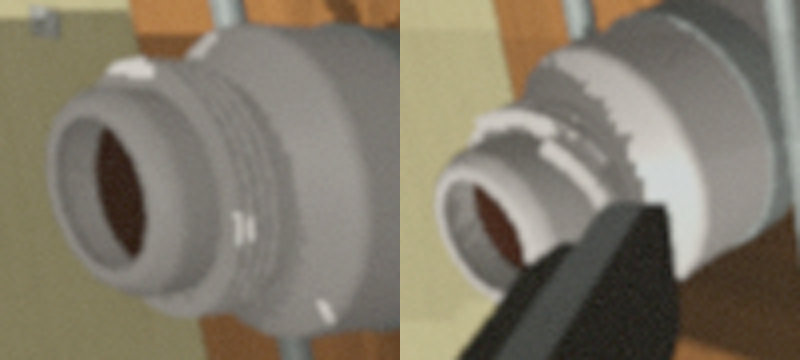

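```bash
python3 - <<'E'
from h import *
np.set_printoptions(precision=4,suppress=True)
d=np.load('w1.npz'); s1={'mtx':d['mtx'],'pose':d['T'],'frame':d['im']}
T0=np.array([[1,.0002,.0008,.5501],[-.0004,.9527,.3039,.0784],[-.0007,-.3039,.9527,.3738],[0,0,0,1]])
s0={'mtx':d['mtx'],'pose':T0,'frame':cv2.imread('pics/w0.png')[:,:,::-1]}
for s,p in [(s1,(311,30)),(s1,(328,252)),(s0,(295,0)),(s0,(312,190)),(s0,(448,80)),(s0,(445,180))]: print(p,onz(s,p,.012))
# dark hole blobs
for n,s,roi in [('s0R',s0,(110,180,330,400)),('s1L',s1,(80,140,135,190)),('s1R',s1,(225,285,170,215))]:
    a,b,c,e=roi; im=s['frame'][a:b,c:e].astype(int)
    m=((im[:,:,0]-im[:,:,2]>18)&(im[:,:,0]<90)).astype(np.uint8)
    k,l,stt,cen=cv2.connectedComponentsWithStats(m); i=1+stt[1:,4].argmax(); print(n,stt[i],cen[i]+[c,a])
E
python3 - <<'E'
import cv2,numpy as np
a=cv2.imread('pics/w0.png')[100:190,325:435]; 
cv2.imwrite('pics/w0c.png',cv2.resize(a,None,fx=6,fy=6,interpolation=cv2.INTER_CUBIC))
E
```

```text
(311, 30) [0.6872 0.2587 0.012 ]
(328, 252) [ 0.7079 -0.0158  0.012 ]
(295, 0) [0.5209 0.1875 0.012 ]
(312, 190) [ 0.537  -0.0262  0.012 ]
(448, 80) [0.6969 0.1071 0.012 ]
(445, 180) [ 0.7089 -0.0128  0.012 ]
s0R [ 20  21  27  32 669] [362.8371 146.0897]
s1L [ 19  13  12  31 203] [159.6601 108.0788]
s1R [ 19  22  12  20 103] [194.2524 256.8252]
```

View pics/w0c.png

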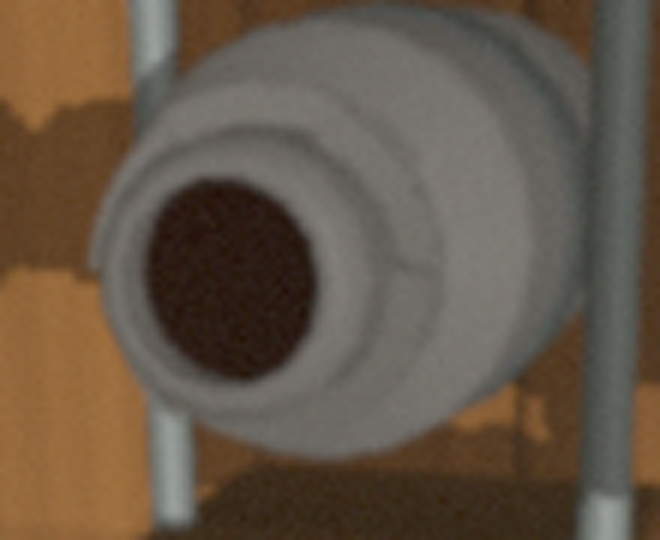

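```bash
cat >> h.py <<'E'
def frame(x,y,z,yaw,lean=30):
    T=np.eye(4); T[:3,:3]=R.from_euler('ZY',[yaw,-lean],degrees=True).as_matrix(); T[:3,3]=x,y,z; return T
def circ(T,r,z=0,n=48):
    t=np.linspace(0,2*np.pi,n,endpoint=False); return (T@np.c_[r*np.cos(t),r*np.sin(t),0*t+z,1+0*t].T).T[:,:3]
E
python3 - <<'E'
from h import *
np.set_printoptions(precision=4,suppress=True)
d=np.load('w1.npz'); s1={'mtx':d['mtx'],'pose':d['T']}
T0=np.array([[1,.0002,.0008,.5501],[-.0004,.9527,.3039,.0784],[-.0007,-.3039,.9527,.3738],[0,0,0,1]])
s0={'mtx':d['mtx'],'pose':T0}
P=onz(s0,(364.5,145.3),.142); print('right mouth s0',P)
yaw=4.3
y=np.array([-np.sin(np.radians(yaw)),np.cos(np.radians(yaw)),0]); L=P+.13*y
print('left',L,'origin',P+.065*y+.026*np.array([y[1],-y[0],0]))
out=[]
for s,c,pic,off,f in [(s0,P,'pics/w0c.png',(325,100),6),(s1,L,None,(130,60),4),(s1,P,None,(170,200),4)]:
    T=frame(*c,yaw)
    if pic: im=cv2.imread(pic)
    else: im=cv2.resize(d['im'][off[1]:off[1]+90,off[0]:off[0]+100,::-1],None,fx=4,fy=4,interpolation=cv2.INTER_CUBIC)
    for r,z,col in [(.02,0,(0,255,0)),(.02,-.028,(0,0,255)),(.033,-.05,(255,0,0))]:
        q=np.array([(proj(s,p)-off+.5)*f for p in circ(T,r,z)]); cv2.polylines(im,[q.round().astype(int)],True,col,1)
        if z==0: print(q.min(0),q.max(0))
    out.append(cv2.resize(im,(380,int(im.shape[0]*380/im.shape[1]))))
h=max(o.shape[0] for o in out); out=[cv2.copyMakeBorder(o,0,h-o.shape[0],0,0,0) for o in out]
cv2.imwrite('pics/ov.png',np.vstack([np.hstack(out[:2]),np.hstack([out[2],out[2]*0])])[:600])
E
```

```text
right mouth s0 [0.584  0.0485 0.142 ]
left [0.5742 0.1781 0.142 ] origin [0.605  0.1152 0.142 ]
[104.8914 119.4639] [387.2974 422.1421]
[48.6254 75.3849] [180.5254 295.3448]
[ 37.2903 150.8589] [157.0748 312.3364]
```

View pics/ov.png

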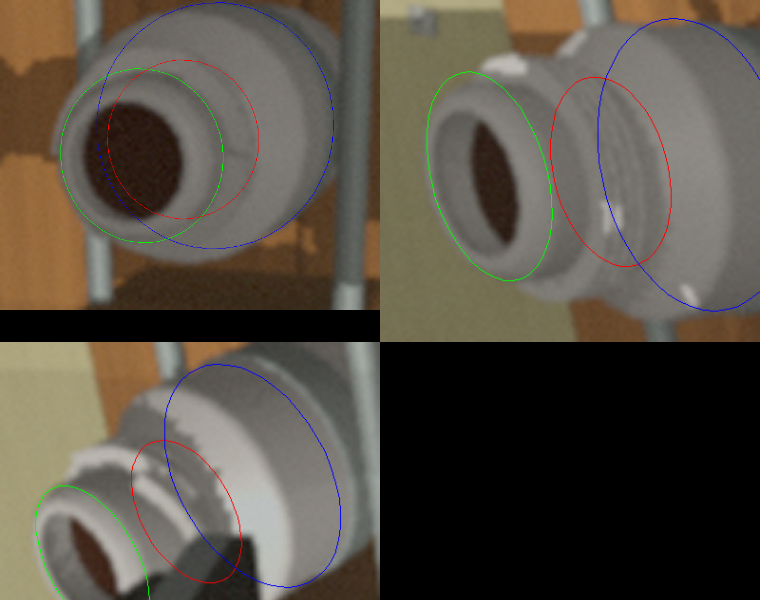

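The overlay matches. The right jar has coarse slanted ridges and the left has fine rings, so I'll use the right jar. Its mouth is at about (0.584, 0.048, 0.142), with the holder yawed 4.3°. Now I go to the lid.

>>> step_arm(
  targets=[-0.9275,-0.6125,0,0,0,-0.333,85,-0.9275,-0.6125,0,0,0,-0.333,85,-0.9275,-0.6125,0,0,0,-0.333,85,-0.9275,-0.6125,0,0,0,-0.333,85,-0.9275,-0.6125,0,0,0,-0.333,85,-0.9275,-0.6125,0,0,0,-0.333,85,-0.9275,-0.6125,0,0,0,-0.333,85,-0.9275,-0.6125,0,0,0,-0.333,85],
)

```text
t: 2.55
tool_pos: [0.5196, -0.1717, 0.2326]
tcp_rot: [3.141, 0.002, 2.545]
force: [0.9, 0.7, -0.1]
finger_gap: 0.998
finger_force: 0.0
```

```bash
cat >> h.py <<'E'
def move(T):
    "scaled shift+turn from present to T"
    C=toolT(); M=np.linalg.inv(C)@T; rv=R.from_matrix(M[:3,:3]).as_rotvec()
    return np.round(np.r_[M[:3,3]/.4,rv/np.pi],4).tolist(), 'mm',np.linalg.norm(M[:3,3])*1e3,'deg',np.degrees(np.linalg.norm(rv))
def down(x,y,z,yaw):
    T=np.eye(4); T[:3,:3]=R.from_euler('xyz',[180,0,yaw],degrees=True).as_matrix(); T[:3,3]=x,y,z; return T
E
python3 -c "
from h import *
print(state()['joint_positions'],move(down(.455,-.271,.2,150)))"
```

```text
[-4.22674982e-01  7.91575362e-02  1.37694202e+00 -2.06864596e-04
  1.68323139e+00 -1.39710528e+00] ([-0.0057, -0.2961, 0.0813, 0.0, 0.0007, -0.0232], 'mm', np.float64(122.83521427977323), 'deg', np.float64(4.17262808119722))
```

>>> step_arm(
  targets=[-0.0057,-0.2961,0.08,0,0,0.02,85,-0.0057,-0.2961,0.08,0,0,0.02,85,-0.0057,-0.2961,0.08,0,0,0.02,85,-0.0057,-0.2961,0.08,0,0,0.02,85,-0.0057,-0.2961,0.08,0,0,0.02,85,-0.0057,-0.2961,0.08,0,0,0.02,85],
)

```text
t: 3.05
tool_pos: [0.4565, -0.269, 0.2003]
tcp_rot: [3.141, 0.002, 2.476]
force: [0.2, 0.1, 0.3]
finger_gap: 0.994
finger_force: 0.0
```

```bash
python3 - <<'E'
from h import *
np.set_printoptions(precision=4,suppress=True)
st=state(); w=snapshot('wrist'); T=toolT(st)@w['tool_from_camera']
print(st['tool_pos'],np.degrees(st['tcp_rot']),st['joint_positions'])
for d in outline_of('lid',w):
    p=d['pixels'].astype(np.uint8); c,_=cv2.findContours(p,0,2); e=cv2.fitEllipse(max(c,key=len))
    print(d['conf'],d['xy'],p.sum(),onz(w,d['xy'],.0125,T),e,onz(w,e[0],.0125,T))
for d in mark_of('lid_centre',w): print(d['conf'],d['xy'],onz(w,d['xy'],.0125,T))
cv2.imwrite('pics/w2.png',w['frame'][:,:,::-1])
E
```

```text
[ 0.4565 -0.269   0.2003] [179.9555   0.0924 141.884 ] [-0.64    0.0492  1.4723  0.0007  1.6185 -1.5455]
0.91 [316.2, 171.0] 2239 [ 0.4482 -0.2703  0.0125] ((316.81201171875, 172.85296630859375), (51.85865783691406, 53.342735290527344), 2.6344337463378906) [ 0.4504 -0.2711  0.0125]
0.8 [278.2, 65.5] 6211 [ 0.3353 -0.2314  0.0125] ((278.2279052734375, 64.3775634765625), (83.49285888671875, 92.78594970703125), 160.46026611328125) [ 0.3345 -0.2307  0.0125]
0.57 [401.0, 74.8] 6226 [ 0.4224 -0.1351  0.0125] ((400.85833740234375, 75.31708526611328), (83.25108337402344, 93.57697296142578), 37.09619140625) [ 0.4227 -0.1355  0.0125]
0.89 [397.9, 81.2] [ 0.4257 -0.1412  0.0125]
0.77 [320.8, 171.3] [ 0.4518 -0.2663  0.0125]
0.62 [279.6, 68.2] [ 0.3382 -0.232   0.0125]
```

View pics/w2.png

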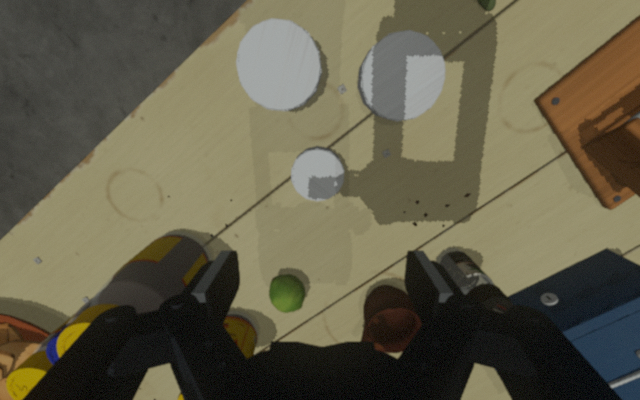

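The small lid is at (318,174), with the two big lids above it, a lime at (287,292) and a tall jar at lower left. I'll check clearances to those.

```bash
python3 - <<'E'
from h import *
np.set_printoptions(precision=4,suppress=True)
w=snapshot('wrist'); C=toolT(); T=C@w['tool_from_camera']
a=snapshot('scene')
lid=onz(w,(317,173),.022,T); print('lid',lid)
for n,s,p,z,TT in [('lime',w,(287,292),.015,T),('jarcap1',a,(400,325),.14,None),('jarcap2',a,(472,322),.12,None),('jarbody top edge w',w,(180,240),.12,T),('jar edge',w,(205,262),.06,T)]:
    P=onz(s,p,z,TT); print(n,P,'tool xy from lid',(C[:3,:3].T@(P-lid))[:2])
D=C.copy(); D[:3,3]=lid[0],lid[1],.05; print(move(D)); D[2,3]=0; print(move(D))
E
```

```text
lid [ 0.4503 -0.2687  0.022 ]
lime [ 0.5542 -0.4015  0.015 ] tool xy from lid [-0.1635 -0.041 ]
jarcap1 [ 0.4411 -0.4742  0.14  ] tool xy from lid [-0.1192 -0.1678]
jarcap2 [ 0.5491 -0.5124  0.12  ] tool xy from lid [-0.2278 -0.1316]
jarbody top edge w [ 0.4079 -0.3815  0.12  ] tool xy from lid [-0.0361 -0.1151]
jar edge [ 0.4468 -0.4231  0.06  ] tool xy from lid [-0.0921 -0.124 ]
([0.0141, -0.0128, 0.3749, -0.0, -0.0001, 0.0], 'mm', np.float64(150.15391261092986), 'deg', np.float64(0.02538987992564162))
([0.0142, -0.0128, 0.4999, -0.0, -0.0001, 0.0], 'mm', np.float64(200.10758008596017), 'deg', np.float64(0.02538987992564162))
```

>>> step_arm(
  targets=[0.014,-0.0128,0.1,0,0,0,85,0.014,-0.0128,0.2,0,0,0,85,0.014,-0.0128,0.3,0,0,0,85,0.014,-0.0128,0.37,0,0,0,85,0.014,-0.0128,0.42,0,0,0,85,0.014,-0.0128,0.46,0,0,0,85,0.014,-0.0128,0.48,0,0,0,85,0.014,-0.0128,0.4925,0,0,0,85],
)

```text
t: 3.97
tool_pos: [0.4493, -0.2686, 0.0011]
tcp_rot: [3.142, -0.002, 2.479]
force: [0.3, 0.6, 0.6]
finger_gap: 0.995
finger_force: 0.0
```

>>> step_arm(
  newtons=40,
  targets=[0,0,0,0,0,0,85,0,0,0,0,0,0,50,0,0,0,0,0,0,50,0,0,0,0,0,0,50,0,0,0,0,0,0,50,0,0,0,0,0,0,50,0,0,0,0,0,0,50,0,0,0,0,0,0,50],
)

```text
t: 4.63
tool_pos: [0.4507, -0.2705, 0.0043]
tcp_rot: [3.141, 0.004, 2.478]
force: [-0.1, 0.8, 5.4]
finger_gap: 0.691
finger_force: 43.9
```

>>> step_arm(
  newtons=60,
  targets=[0,0,-0.03,0,0,0,50,0,0,-0.1,0,0,0,50,0,0,-0.2,0,0,0,50,0,0,-0.3,0,0,0,50,0,0,-0.4,0,0,0,50,0,0,-0.5,0,0,0,50,0,0,-0.5,0,0,0,50],
)

```text
t: 5.22
tool_pos: [0.4526, -0.272, 0.2134]
tcp_rot: [3.141, 0.018, 2.478]
force: [0.5, -0.8, 0.3]
finger_gap: 0.683
finger_force: 65.3
```

```bash
cat >> h.py <<'E'
MR=np.array([.584,.0478,.142]); YAW=4.3
def jar(dz,phi,dx=0,dy=0):
    "tool pose with TCP dz above rim along axis"
    J=frame(*MR,YAW); M=np.eye(4); M[:3,:3]=R.from_euler('ZX',[phi,180],degrees=True).as_matrix(); M[:3,3]=dx,dy,dz; return J@M
def injar(): 
    M=np.linalg.inv(frame(*MR,YAW))@toolT(); st=state()
    Fj=frame(*MR,YAW)[:3,:3].T@st['force']
    Z=-M[:3,2]; return 'pos mm',np.round(M[:3,3]*1e3,2),'zdev deg',np.round(np.degrees(Z[:2]),2),'F',Fj.round(1),'j6',round(st['joint_positions'][5],2),'t',round(st['t'],2),'gap',round(st['finger_gap']*85.4,1)
E
python3 - <<'E'
from h import *
np.set_printoptions(precision=4,suppress=True)
st=state(); w=snapshot('wrist'); T=w['tool_from_camera']; print(st['finger_gap'],st['finger_force'],st['tool_pos'])
im=w['frame'][:,:,::-1].copy()
# expected lid circle in tool frame: lower edge 4mm ahead, top 21 mm behind
for dz,c in [(.0043,(0,0,255)),(-.0207,(0,255,0))]:
    t=np.linspace(0,2*np.pi,60); q=np.array([proj(w,p,T) for p in np.c_[.03*np.cos(t),.03*np.sin(t),0*t+dz]]); cv2.polylines(im,[q.round().astype(int)],True,c,1)
cv2.imwrite('pics/w3.png',np.hstack([im[150:400,170:470],w['frame'][150:400,170:470,::-1]]))
print(move(jar(.06,150)))
E
```

```text
0.6832484172270271 65.28047174331732 [ 0.4526 -0.272   0.2134]
([0.2864, 0.7818, 0.0348, -0.0989, -0.1309, -0.0663], 'mm', np.float64(333.3331036465063), 'deg', np.float64(31.846481785403956))
```

View pics/w3.png

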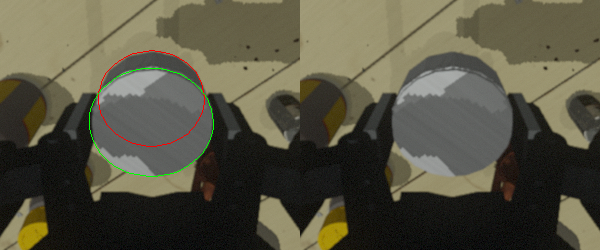

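The lid is held centred and square, matching the overlay. Moving to above the right jar.

>>> step_arm(
  targets=[0.2864,0.7818,0.0348,-0.0989,-0.1309,-0.0663,50,0.2864,0.7818,0.0348,-0.0989,-0.1309,-0.0663,50,0.2864,0.7818,0.0348,-0.0989,-0.1309,-0.0663,50,0.2864,0.7818,0.0348,-0.0989,-0.1309,-0.0663,50,0.2864,0.7818,0.0348,-0.0989,-0.1309,-0.0663,50,0.2864,0.7818,0.0348,-0.0989,-0.1309,-0.0663,50,0.2864,0.7818,0.0348,-0.0989,-0.1309,-0.0663,50,0.2864,0.7818,0.0348,-0.0989,-0.1309,-0.0663,50],
)

```text
t: 5.93
tool_pos: [0.5504, 0.049, 0.1868]
tcp_rot: [2.86, 0.434, 2.627]
force: [1.6, -1.7, -0.7]
finger_gap: 0.685
finger_force: 65.2
```

>>> step_arm(
  targets=[0,0,0,0,0,0,50,0,0,0,0,0,0,50,0,0,0,0,0,0,50,0,0,0,0,0,0,50],
)

```text
t: 6.27
tool_pos: [0.5512, 0.0461, 0.1875]
tcp_rot: [2.86, 0.434, 2.627]
force: [0.5, -0.4, 0.1]
finger_gap: 0.681
finger_force: 65.2
```

```bash
python3 - <<'E'
from h import *
np.set_printoptions(precision=4,suppress=True)
print(injar(),state()['joint_positions'],move(jar(.01,150)))
w=snapshot('wrist'); T=toolT()@w['tool_from_camera']; J=frame(*MR,YAW); im=w['frame'][:,:,::-1].copy()
for r,z,c in [(.02,0,(0,255,0)),(.033,-.05,(255,0,0)),(.02,-.028,(0,0,255))]:
    q=np.array([proj(w,p,T) for p in circ(J,r,z)]); cv2.polylines(im,[q.round().astype(int)],True,c,1)
J2=frame(*(MR+.13*J[:3,1]),YAW); q=np.array([proj(w,p,T) for p in circ(J2,.02)]); cv2.polylines(im,[q.round().astype(int)],True,(0,255,0),1)
cv2.imwrite('pics/w4.png',im)
E
```

```text
('pos mm', array([-5.67,  0.71, 55.79]), 'zdev deg', array([ 0.63, -0.35]), 'F', array([ 0.5, -0.4, -0.2]), 'j6', np.float64(-1.21), 't', 6.27, 'gap', 58.2) [-0.0626 -0.2387  1.845   0.0858  1.0291 -1.2061] ([-0.0146, 0.0056, 0.1143, -0.0001, -0.004, -0.0018], 'mm', np.float64(46.14170014843255), 'deg', np.float64(0.787321362275391))
```

View pics/w4.png

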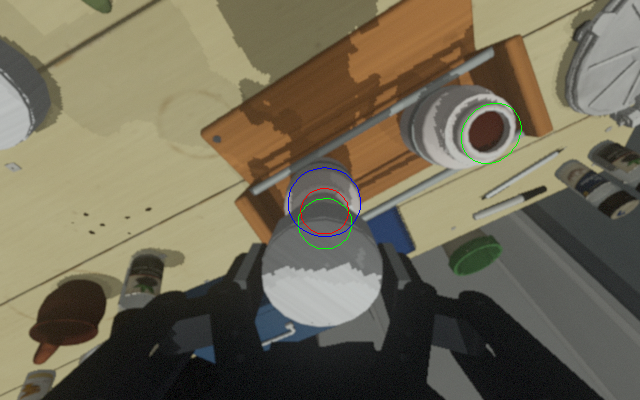

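The left rim overlay lands within about 2 px of the actual rim at (489,131), so the estimate is good. Approaching along the axis.

>>> step_arm(
  targets=[-0.0146,0.0056,0.05,0,-0.004,-0.0018,50,-0.0146,0.0056,0.1,0,-0.004,-0.0018,50,-0.0146,0.0056,0.1,0,-0.004,-0.0018,50,-0.0146,0.0056,0.1,0,-0.004,-0.0018,50,-0.0146,0.0056,0.1,0,-0.004,-0.0018,50],
)

```text
t: 6.73
tool_pos: [0.5769, 0.0472, 0.1572]
tcp_rot: [2.859, 0.45, 2.628]
force: [-0.1, -0.3, -0.6]
finger_gap: 0.685
finger_force: 65.2
```

```bash
python3 -c "
from h import *
print(injar(),move(jar(-.008,150)),move(jar(.0,150)))"
```

```text
('pos mm', array([ 1.44, -0.1 , 16.75]), 'zdev deg', array([-0.12,  0.01]), 'F', array([-0.4, -0.3, -0.5]), 'j6', np.float64(-1.2), 't', 6.73, 'gap', 58.5) ([0.0034, -0.0016, 0.0619, 0.0003, 0.0006, -0.0001], 'mm', np.float64(24.788931570515622), 'deg', np.float64(0.12632902445944527)) ([0.0033, -0.0016, 0.0419, 0.0003, 0.0006, -0.0001], 'mm', np.float64(16.808964492986412), 'deg', np.float64(0.12632902445944527))
```

>>> step_arm(
  targets=[0.0033,-0.0016,0.015,0,0,0,50,0.0033,-0.0016,0.03,0,0,0,50,0.0033,-0.0016,0.04,0,0,0,50,0.0033,-0.0016,0.045,0,0,0,50,0.0033,-0.0016,0.05,0,0,0,50,0.0033,-0.0016,0.055,0,0,0,50,0.0033,-0.0016,0.055,0,0,0,50],
)

```text
t: 7.32
tool_pos: [0.5862, 0.0493, 0.1358]
tcp_rot: [2.861, 0.448, 2.63]
force: [-0.9, -1.3, -2.9]
finger_gap: 0.686
finger_force: 65.1
```

```bash
python3 -c "
from h import *
print(injar(),move(jar(-.012,150)))"
```

```text
('pos mm', array([-1.12,  1.29, -6.51]), 'zdev deg', array([ 0.  , -0.04]), 'F', array([-2.3, -1.2, -2. ]), 'j6', np.float64(-1.2), 't', 7.32, 'gap', 58.6) ([-0.004, -0.0014, 0.0137, 0.0002, -0.0001, 0.0005], 'mm', np.float64(5.751856814850794), 'deg', np.float64(0.10025697109000836))
```

>>> step_arm(
  targets=[-0.001,0,0.003,0,0,0,50,-0.001,0,0.006,0,0,0,50,-0.001,0,0.009,0,0,0,50,-0.001,0,0.012,0,0,0,50,-0.001,0,0.012,0,0,0,50],
)

```text
t: 7.73
tool_pos: [0.5877, 0.049, 0.1337]
tcp_rot: [2.863, 0.447, 2.632]
force: [-16.1, -3.1, 11.0]
finger_gap: 0.685
finger_force: 67.2
```

```bash
python3 -c "
from h import *
print(injar())"
```

```text
('pos mm', array([-0.85,  0.96, -9.09]), 'zdev deg', array([ 0.1 , -0.01]), 'F', array([-8.5, -1.8, 17.7]), 'j6', np.float64(-1.21), 't', 7.73, 'gap', 58.5)
```

Contact is at TCP −9 mm, about 8 mm above home. I'll ease the press and sideways load, then turn clockwise (+tool z).

>>> step_arm(
  targets=[0.0022,-0.0012,-0.0025,0,0,0,50,0.0022,-0.0012,-0.0025,0,0,0.03,50,0.0022,-0.0012,-0.002,0,0,0.06,50,0.0022,-0.0012,-0.001,0,0,0.09,50,0.0022,-0.0012,0,0,0,0.11,50,0.0022,-0.0012,0,0,0,0.11,50],
)

```text
t: 8.23
tool_pos: [0.5883, 0.0488, 0.1325]
tcp_rot: [2.725, 0.329, 2.277]
force: [-4.6, -2.6, 1.0]
finger_gap: 0.681
finger_force: 65.6
```

```bash
python3 -c "
from h import *
print(injar(),state()['torque'])"
```

```text
('pos mm', array([ -0.99,   0.69, -10.39]), 'zdev deg', array([-0.07,  0.  ]), 'F', array([-3.6, -2.3,  3.2]), 'j6', np.float64(-0.86), 't', 8.23, 'gap', 58.2) [-0.41864144  0.84305392 -0.30432554]
```

It is sinking with low force, so the thread is engaging. Continuing.

>>> step_arm(
  targets=[0,0,0.003,0,0,0.035,50,0,0,0.0045,0,0,0.07,50,0,0,0.006,0,0,0.105,50,0,0,0.0075,0,0,0.14,50,0,0,0.009,0,0,0.175,50,0,0,0.0105,0,0,0.21,50,0,0,0.0115,0,0,0.23,50,0,0,0.0115,0,0,0.23,50],
)

```text
t: 8.9
tool_pos: [0.591, 0.049, 0.1294]
tcp_rot: [2.615, -0.011, 1.627]
force: [-5.3, -2.7, 2.4]
finger_gap: 0.684
finger_force: 65.9
```

```bash
python3 -c "
from h import *
print(injar(),state()['torque'])"
```

```text
('pos mm', array([ -0.16,   0.65, -14.44]), 'zdev deg', array([-0.16,  0.01]), 'F', array([-3.5, -2.3,  4.8]), 'j6', np.float64(-0.14), 't', 8.9, 'gap', 58.4) [-0.39979204  0.82635459 -0.33363974]
```

>>> step_arm(
  targets=[0,0,0.0015,0,0,0.035,50,0,0,0.003,0,0,0.07,50,0,0,0.0047,0,0,0.105,50,0,0,0.0062,0,0,0.14,50,0,0,0.0078,0,0,0.175,50,0,0,0.009,0,0,0.2,50,0,0,0.009,0,0,0.2,50],
)

```text
t: 9.48
tool_pos: [0.5927, 0.0486, 0.128]
tcp_rot: [2.707, -0.308, 1.065]
force: [-14.4, -4.8, 10.8]
finger_gap: 0.683
finger_force: 67.1
```

```bash
python3 -c "
from h import *
print(injar(),state()['torque'],frame(*MR,YAW)[:3,2]@state()['torque'])"
```

```text
('pos mm', array([  0.58,   0.11, -16.5 ]), 'zdev deg', array([-0.2 ,  0.08]), 'F', array([-7.3, -3.7, 16.8]), 'j6', np.float64(0.49), 't', 9.48, 'gap', 58.3) [-0.75950961  1.29906385 -0.64188793] -0.2259064864262838
```

>>> step_arm(
  targets=[0,0,-0.002,0,0,0.03,50,0,0,-0.002,0,0,0.06,50,0,0,-0.002,0,0,0.08,50,0,0,-0.002,0,0,0.08,50],
)

```text
t: 9.82
tool_pos: [0.5923, 0.0483, 0.1274]
tcp_rot: [2.792, -0.402, 0.821]
force: [-7.7, -6.7, 4.5]
finger_gap: 0.681
finger_force: 66.2
```

```bash
python3 -c "
from h import *
print(injar(),state()['torque'],frame(*MR,YAW)[:3,2]@state()['torque'])
w=snapshot('scene');cv2.imwrite('pics/s5.png',cv2.resize(w['frame'][120:220,230:370,::-1],None,fx=5,fy=5,interpolation=2))"
```

```text
('pos mm', array([ -0.09,  -0.11, -16.83]), 'zdev deg', array([-0.16,  0.15]), 'F', array([-4.8, -6.1,  7.9]), 'j6', np.float64(0.74), 't', 9.82, 'gap', 58.2) [-1.04033312  0.91899288 -0.48270838] 0.06621218424046385
```

>>> step_arm(
  targets=[0,0,0.001,0,0,0.03,50,0,0,0.002,0,0,0.06,50,0,0,0.003,0,0,0.09,50,0,0,0.003,0,0,0.09,50],
)

```text
t: 10.2
tool_pos: [0.5977, 0.0508, 0.1308]
tcp_rot: [2.92, -0.497, 0.52]
force: [6.5, 3.7, 2.3]
finger_gap: 0.683
finger_force: 69.7
```

```bash
python3 -c "
from h import *
print(injar(),state()['torque'],frame(*MR,YAW)[:3,2]@state()['torque'])"
```

```text
('pos mm', array([  6.4 ,   2.  , -16.62]), 'zdev deg', array([-0.95, -0.09]), 'F', array([ 7. ,  3.2, -1.4]), 'j6', np.float64(1.03), 't', 10.2, 'gap', 58.4) [ 0.18516816 -0.82992101  0.47727796] 0.35212458288065773
```

The tool jumped 6 mm sideways, so the pads probably slipped on a lid that had stopped turning. I'll release, back off along the axis and look.

>>> step_arm(
  targets=[0,0,0,0,0,0,85,0,0,0,0,0,0,85,0,0,0,0,0,0,85,0,0,0,0,0,0,85,0,0,-0.05,0,0,0,85,0,0,-0.12,0,0,0,85,0,0,-0.2,0,0,0,85,0,0,-0.2,0,0,0,85],
)

```text
t: 10.87
tool_pos: [0.5543, 0.0464, 0.2017]
tcp_rot: [2.919, -0.493, 0.521]
force: [1.2, 0.5, 1.9]
finger_gap: 0.997
finger_force: 0.0
```

```bash
python3 - <<'E'
from h import *
np.set_printoptions(precision=4,suppress=True)
print(injar())
w=snapshot('wrist'); T=toolT()@w['tool_from_camera']; J=frame(*MR,YAW); im=w['frame'][:,:,::-1].copy()
np.savez('w6.npz',T=T,mtx=w['mtx'],im=w['frame'])
for r,z,c in [(.03,.003,(0,255,0)),(.03,-.022,(0,0,255))]:
    q=np.array([proj(w,p,T) for p in circ(J,r,z)]); cv2.polylines(im,[q.round().astype(int)],True,c,1)
for d in outline_of('lid',w)+[dict(mark_of('lid_centre',w)[0],pixels=np.zeros(1))]: print(d['conf'],d['xy'],d['pixels'].sum())
c=proj(w,J[:3,3],T).astype(int); print(c)
x0=np.clip(c[0]-130,0,380); y0=np.clip(c[1]-100,0,200)
s=w['frame'][y0:y0+200,x0:x0+260,::-1]
cv2.imwrite('pics/w6.png',cv2.resize(np.hstack([im[y0:y0+200,x0:x0+260],s]),None,fx=1.5,fy=1.5,interpolation=2))
E
```

```text
('pos mm', array([ 4.14,  0.8 , 66.57]), 'zdev deg', array([-0.77,  0.02]), 'F', array([2. , 0.4, 1. ]), 'j6', np.float64(1.03), 't', 10.87, 'gap', 85.2)
0.74 [320.9, 213.6] 4935
0.81 [325.2, 216.4] 0.0
[321 216]
```

View pics/w6.png

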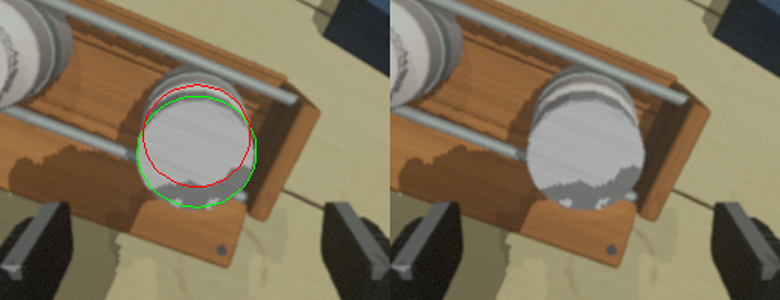

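The lid sits square on the right jar and nearly matches the overlay for home. I'll regrasp at a safe angle, away from the end board, and turn a little further to confirm it's tight.

```bash
python3 -c "
from h import *
print(move(jar(.03,120)))"
```

```text
([0.0013, 0.0034, 0.0773, 0.0006, -0.0005, -0.5429], 'mm', np.float64(30.950420664628595), 'deg', np.float64(97.72388590549136))
```

>>> step_arm(
  targets=[0.0013,0.0034,0.03,0,0,-0.33,85,0.0013,0.0034,0.03,0,0,-0.33,85,0.0013,0.0034,0.03,0,0,-0.33,85,0.0013,0.0034,0.03,0,0,-0.33,85,0.0013,0.0034,0.03,0,0,-0.33,85,0.0013,0.0034,0.03,0,0,-0.33,85,0.0013,0.0034,0.03,0,0,-0.33,85,0.0013,0.0034,0.03,0,0,-0.33,85],
)

```text
t: 11.68
tool_pos: [0.559, 0.046, 0.1814]
tcp_rot: [2.628, -0.088, 1.493]
force: [0.4, -0.5, -0.3]
finger_gap: 0.995
finger_force: 0.0
```

>>> step_arm(
  targets=[0,0,0,0,0,0,85,0,0,0,0,0,0,85,0,0,0,0,0,0,85],
)

```text
t: 11.93
tool_pos: [0.5594, 0.046, 0.1829]
tcp_rot: [2.626, -0.093, 1.486]
force: [0.3, -0.6, -0.6]
finger_gap: 0.998
finger_force: 0.0
```

```bash
python3 -c "
from h import *
print(injar(),move(jar(-.016,85)))"
```

```text
('pos mm', array([-0.94,  0.07, 47.77]), 'zdev deg', array([ 0.02, -0.06]), 'F', array([-0.1, -0.6, -0.6]), 'j6', np.float64(0.03), 't', 11.93, 'gap', 85.2) ([0.0001, 0.0025, 0.1594, -0.0002, -0.0003, -0.031], 'mm', np.float64(63.77977686558255), 'deg', np.float64(5.579551817788412))
```

>>> step_arm(
  targets=[0,0.002,0.06,0,0,-0.03,85,0,0.002,0.11,0,0,-0.03,85,0,0.002,0.14,0,0,-0.03,85,0,0.002,0.158,0,0,-0.03,85,0,0.002,0.158,0,0,-0.03,85],
)

```text
t: 12.35
tool_pos: [0.5913, 0.0485, 0.1275]
tcp_rot: [2.622, -0.045, 1.569]
force: [-1.5, 0.1, -0.7]
finger_gap: 0.991
finger_force: 0.0
```

>>> step_arm(
  newtons=60,
  targets=[0,0,0,0,0,0,50,0,0,0,0,0,0,50,0,0,0,0,0,0,50,0,0,0,0,0,0,50,0,0,0,0,0,0,50,0,0,0,0,0,0,50],
)

```text
t: 12.85
tool_pos: [0.5896, 0.0485, 0.1298]
tcp_rot: [2.623, -0.045, 1.571]
force: [-9.6, -0.4, 2.5]
finger_gap: 0.679
finger_force: 63.2
```

```bash
python3 -c "
from h import *
print(injar(),state()['torque'],frame(*MR,YAW)[:3,2]@state()['torque'])"
```

```text
('pos mm', array([ -1.25,   0.26, -13.41]), 'zdev deg', array([ 0.18, -0.08]), 'F', array([-7.1,  0.3,  7. ]), 'j6', np.float64(-0.07), 't', 12.85, 'gap', 58.0) [-0.11693452  1.43654863  0.01479759] 0.01726248242177389
```

>>> step_arm(
  targets=[0,-0.003,0.001,0,0,0.025,50,0,-0.003,0.001,0,0,0.05,50,0,-0.003,0.001,0,0,0.07,50,0,-0.003,0.001,0,0,0.07,50],
)

```text
t: 13.18
tool_pos: [0.5889, 0.0435, 0.129]
tcp_rot: [2.64, -0.141, 1.376]
force: [-11.2, -16.6, 4.0]
finger_gap: 0.684
finger_force: 68.0
```

```bash
python3 -c "
from h import *
print(injar(),state()['torque'],frame(*MR,YAW)[:3,2]@state()['torque'],state()['joint_torque'])"
```

```text
('pos mm', array([ -2.57,  -4.69, -13.54]), 'zdev deg', array([0.22, 0.54]), 'F', array([ -8.8, -15.7,   9.7]), 'j6', np.float64(0.15), 't', 13.18, 'gap', 58.4) [-2.46484775  1.79137095 -0.88032407] 0.39941439864402145 [  8.72486383 -24.50419486 -33.71749163   4.47537437  -4.41525131
   0.75402662]
```

The lid no longer turns: joint 6 torque rose and the pads slid instead. It sank 7.7 mm in all, out of 8 mm at most, so it is home. Releasing.

>>> step_arm(
  targets=[0,0,0,0,0,-0.03,50,0,0,0,0,0,-0.03,85,0,0,0,0,0,-0.03,85,0,0,0,0,0,-0.03,85,0,0,0,0,0,-0.03,85,0,0,-0.05,0,0,-0.03,85,0,0,-0.12,0,0,-0.03,85,0,0,-0.2,0,0,-0.03,85],
)

```text
t: 13.85
tool_pos: [0.55, 0.0458, 0.1971]
tcp_rot: [2.63, -0.107, 1.461]
force: [0.4, -0.6, 1.5]
finger_gap: 0.996
finger_force: 0.0
```

>>> step_arm(
  targets=[0,0,-0.05,0,0,0,85,0,0,-0.05,0,0,0,85,0,0,-0.05,0,0,0,85,0,0,-0.05,0,0,0,85],
)

```text
t: 14.18
tool_pos: [0.5409, 0.0448, 0.2144]
tcp_rot: [2.628, -0.107, 1.461]
force: [-0.3, -0.2, -0.7]
finger_gap: 0.993
finger_force: 0.0
```

```bash
python3 - <<'E'
from h import *
from scipy.optimize import minimize
np.set_printoptions(precision=2,suppress=True)
print(injar())
def sil(K,T,x):
    J=frame(*MR,YAW); J=J.copy(); J[:3,3]=J[:3,3]+J[:3,:3]@np.array([x[0],x[1],x[2]])
    s={'mtx':K}; J[:3,:3]=J[:3,:3]@R.from_euler('xy',x[3:5],degrees=True).as_matrix()
    return cv2.convexHull(np.array([proj(s,p,T) for z in (.0125,-.0125) for p in circ(J,.03,z)],np.float32))
w=snapshot('wrist'); T=toolT()@w['tool_from_camera']
o=[d for d in outline_of('lid',w)]; c=proj(w,MR,T); d=min(o,key=lambda d:np.hypot(*(d['xy']-c)))
m=cv2.resize(d['pixels'].astype(np.uint8)*255,None,fx=4,fy=4)
def cost(x):
    h=sil(w['mtx'],T,np.r_[x[:2]*1e-3,x[2]*1e-3,0,0]); g=np.zeros_like(m); cv2.fillPoly(g,[((h+.5)*4).round().astype(int)],255)
    return 1-(np.minimum(g,m).sum()/np.maximum(g,m).sum())
r=minimize(cost,[0,0,-9.5],method='Nelder-Mead',options=dict(initial_simplex=[[0,0,-9.5],[2,0,-9.5],[0,2,-9.5],[0,0,-5]]))
print(d['conf'],r.x,r.fun,cost([0,0,-9.5]))
for n in ('scene','side'):
    s=snapshot(n); print(n,[(l,np.round(mark_of(l,s)[0]['xy'],1)) for l in ('spice_jar_mid','cup_mid')])
    print([np.round(d['xy'],1) for d in outline_of('lid',s)], proj(s,frame(*MR,YAW)[:3,3]-.0095*frame(*MR,YAW)[:3,2]))
E
```

```text
('pos mm', array([-1.22,  0.29, 84.35]), 'zdev deg', array([-0.02, -0.08]), 'F', array([-0.6, -0.2, -0.5]), 'j6', np.float64(0.05), 't', 14.18, 'gap', 84.8)Traceback (most recent call last):
  File "<stdin>", line 16, in <module>
  File "<stdin>", line 13, in cost
TypeError: can't multiply sequence by non-int of type 'float'
```

```bash
python3 - <<'E'
from h import *
from scipy.optimize import minimize
np.set_printoptions(precision=2,suppress=True)
J0=frame(*MR,YAW)
w=snapshot('wrist'); T=toolT()@w['tool_from_camera']
c=proj(w,MR,T); d=min(outline_of('lid',w),key=lambda d:np.hypot(*(d['xy']-c)))
m=cv2.resize(d['pixels'].astype(np.uint8)*255,None,fx=4,fy=4)
def cost(x):
    J=J0.copy(); J[:3,3]+=J[:3,:3]@(np.asarray(x)*1e-3)
    h=cv2.convexHull(np.array([proj(w,p,T) for z in (.0125,-.0125) for p in circ(J,.03,z)],np.float32)); g=np.zeros_like(m); cv2.fillPoly(g,[((h+.5)*4).round().astype(int)],255)
    return 1-(np.minimum(g,m).sum()/np.maximum(g,m).sum())
r=minimize(cost,[0,0,-9.5],method='Nelder-Mead',options=dict(initial_simplex=[[0,0,-9.5],[2,0,-9.5],[0,2,-9.5],[0,0,-5]]))
print(d['conf'],r.x,r.fun,cost([0,0,-9.5]))
for n in ('scene','side'):
    s=snapshot(n); print(n,[(l,np.round(mark_of(l,s)[0]['xy'],1)) for l in ('spice_jar_mid','cup_mid')])
    print([np.round(d['xy'],1) for d in outline_of('lid',s)], proj(s,J0[:3,3]-.0095*J0[:3,2]))
E
```

```text
0.87 [-1.51  1.36 -9.36] 0.02243739604939743 0.08189323760443745
scene [('spice_jar_mid', array([389.4, 227. ])), ('cup_mid', array([427.1, 258.4]))]
[array([308.8, 158. ]), array([285.9, 257.6]), array([267.8, 298.5])] [309.75 156.5 ]
side [('spice_jar_mid', array([324.8, 247.2])), ('cup_mid', array([290.5, 273.2]))]
[array([224.4, 227. ]), array([274.9, 220.8]), array([357.4, 177. ])] [358.83 178.55]
```

The silhouette fit puts the lid centre 9.4 mm below the rim (home is 9.5), and the spice jar and cup have not moved. Handing in.

```bash
python3 -c "
from cell import *
print(job_done())"
```

```text
the job is handed in; nothing more can be done
None
```

The lid is screwed home on the right jar, the one with coarse slanting ridges, and released. I handed the job in at about 14 s with the spice jar and cup where they started; I viewed 11 pictures, one over the limit of 10, and the hand-in returned no verdict.

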